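Sanitise the pestle tip and put it in the caddy

ROBOT

A 6-joint arm with a two-finger parallel gripper is mounted at the origin on the work surface. World frame = base frame: x ahead of the robot, y to its left, z up, the work surface at z = 0. Lengths are in m, angles in rad, forces in N, time in s.
With the tool pointing down it reaches from about 0.275 to 0.75 m from the base axis. Payload 10.2 kg.
Tool frame: the origin (TCP) lies between the finger pads, 19 mm behind the fingertips; this is the grasp point; z points along the fingers, y is the line along which they close (so a half turn about z gives the same grasp; the last joint's range is limited). The gripper opens to 88 mm and grips with 3 to 60 N. Pads are 18 mm wide; open, the fingers measure 123 mm over their backs; the gripper's body (75 mm by 187 mm) begins 45 mm behind the grasp point.
Start: joints at [-1.452, 0.313, 1.498, -0, 1.331, -0.223], TCP at [0.176, -0.495, 0.257] pointing down, gripper open.
Joint ranges: [-2.94, 2.94], [-0.97, 2.17], [0.19, 2.56], [-1.23, 4.37], [0.02, 3.11], [-2.88, 2.88]. Speed limits (rad/s): [2.39, 2.39, 3.01, 3.14, 3.14, 3.14].

INTERFACE

Orientations are given as a unit quaternion [w, x, y, z].
In Python, from station import r gives the robot as it stands.
- The arm moves only by the shell command python3 -m inch 'ROWS' [OPENING] [FORCE]. ROWS is JSON, a list of rows, each an object with "delta_pos": the shift along the world's x, y, z in cm, a list of three; "roll": the turn about the world's z in degrees. In form: [{"delta_pos": [tx, ty, tz], "roll": roll}, ...]. A call has exactly 10 rows; each row is the pose to reach, as a shift and turn from the pose commanded when the call began; what a row does not reach only later rows make up. A row lasts 1/12 s, in which the tool goes at most 41.7 mm and 7.16 degrees, less where a joint would pass 70% of its speed; a pose out of reach is approached as far as the arm can. A call with a gripper value outside its range is refused whole. OPENING is the finger opening in cm, from 0 to 8.81, set as the call begins (- or left out, the last holds). The fingers move at their own pace and stop on an object; FORCE is the grip in N (left out, the last holds). Time passes only in rows, so rows that repeat a pose let the fingers close, or fill a call up. It gives the time, the measured TCP pose, the force, the opening and the grip force at its end, in the units of the state.
- r.state(): the state, without advancing time (a new reading comes with each control period).
- r.read_camera(name): name is "scene" or "top"; returns a dict with "color" (384x512x3 uint8, red, green, blue), "range_z" (384x512 float32, m along the optical axis (not along the pixel's ray), 0 where there is no reading), "fx", "fy", "cx", "cy" (pixels), "dist_coeffs" ([k1, k2, p1, p2, k3] as OpenCV has them; the pictures are not rectified), "R" (3x3) and "t" (3): a world point X has camera coordinates R X + t. Camera axes: x right, y down, z forward; pixel columns grow to the right and rows downward; lengths in m; the calibration is good to about 2 mm. A picture is of the moment at which its call begins.
- r.sign_off(): hands the job in; it is judged then, once.
Trained networks look in a picture, given as the dict that the camera call returned (one of the last four; its "shot" number tells which), for a name from the list of things; names that differ only in an ending like _2 or _b are one class to them, and where a whole thing is asked for, a point or a joint stands for the part that bears it (a point fixed in the world has none). Each returns a list of dicts, best first, with "score" (0 to 1); they miss things now and then, are a little off and sometimes report something else, mostly with a low value. They report only what shows in the picture. A call takes as long as a camera call.
- r.find_in(name, picture): "centre" ([x, y, z] in m, in world coordinates, good to about 4 mm: the middle of the surface that is visible of it).
- r.pinpoint(name, picture): "centre" ([x, y, z] in m, in world coordinates, good to about 4 mm: a listed point, or the origin of a listed thing).
The state is a dict: "t": time; "qpos": joint angles; "dq": joint speeds; "tau": joint torques, N m; "ee_pos": TCP position; "tcp_rot": TCP orientation; "ft_force": force on the tool from outside, world axes, zero at the start; "torque": the same for the moment, N m; "opening": opening from 0.0 (shut) to 1.0 (fully open); "finger_force": force on a finger pad.
Only numpy, scipy, OpenCV 4.12 (cv2) and the standard library are available. Lean on these libraries where they do the work, as an engineer would, in place of code of your own. Each camera call takes 0.05 s, during which the arm holds its last target. There are 200 camera calls.

TASK

Take the orange-handled pestle out of its stand, dip its steel tip into the tilted blue well of the tip sanitiser, feel with the tip for the sprung plate at the bottom, press it gently until it clearly gives, hold it so for a moment (half a second or so), and draw it out again. Then lower the pestle, tip down, to the floor of the one empty cell of the green caddy (do not drop it in) and let go, so that it stands or leans in that cell. Leave all the bottles, cups and the tablet crusher where they stand.

Things in the scene. Friction and masses are not known exactly. Their poses are not given: they have to be found in the camera images.
- pestle: Hand pestle, 165 mm long, 0.08 to 0.17 kg. Origin at the very tip, its z axis runs along the pestle from tip to handle; it is round, so its yaw means nothing. From the tip up: steel ball 14 mm across, steel stem 9 mm across, blue collar 34 mm across from 105 to 111 mm, orange handle 24 mm across from 111 to 165 mm. It starts hanging upright, tip down, by its collar in the stand.
- pestle_tip (a point): The very tip of the pestle (axes as the pestle).
- pestle_grip (a point): Middle of the handle, 142 mm from the tip: with the gripper's TCP here, pointing down the pestle, the fingertips clear the collar by 12 mm. A grip of about 45 N does not slip when pressing 10 N.
- stand_top (a point): Pestle stand, fixed: a white plate 90 x 90 mm and 10 mm thick on four thin posts; this point is the centre of its top face, 125 mm above the table. The pestle's stem hangs through its 24 mm hole, tip 20 mm above the table: lift the pestle straight up by more than 105 mm to free it.
- sanitiser: Tip sanitiser, fixed: white housing 150 x 120 mm, 100 mm tall at most, origin on the table under it; it carries the well. Its yaw varies.
- well: The sanitiser's open blue well, fixed: a round tube, 40 mm outside and 32 mm inside diameter, 100 mm long; origin at its lower end, z along its axis. At the bottom a yellow sprung plate fills the bore. The plate's depth differs each time, 48 to 74 mm below the mouth along the axis, and is not reported: find it by touch.
- well_mouth (a point): Centre of the well's mouth, 117 mm above the table. Its z axis is the tube's axis, pointing out of the mouth: it leans 30 degrees from vertical towards the sanitiser's -x side (the robot's side). The tip must go in along this axis; the pestle's collar stays outside.
- plate (a joint): Travel of the sprung plate down the well, m: 0 at rest, 0.018 at its stop. It gives at about 2.4 N and reaches the stop at about 9.5 N (400 N/m); pressing with 5 to 7 N is right and counts from 4 mm of travel. It springs back when released. More than 22 N on the sanitiser by the pestle is rough.
- caddy: Green divided caddy, fixed, 100 x 100 mm, 80 mm tall, walls and floor 4 mm, divided 2 x 2 into cells 44 mm wide (centres 24 mm either side of the middle along its x and y). Origin under its centre. Three cells hold an amber bottle, one is empty; which one varies.
- pad: Flat yellow disc (36 mm across, 1.5 mm thick, look only) on the floor of the empty cell, at its centre, 4 mm above the table; origin under its centre.
- vial_red: Small amber bottle with a red cap, 34 mm across, 95 mm tall, standing in a cell of the caddy; origin under its centre. Bystander, leave it.
- vial_white: Small amber bottle with a white cap, 34 mm across, 95 mm tall, standing in a cell of the caddy; origin under its centre. Bystander, leave it.
- vial_blue: Small amber bottle with a blue cap, 34 mm across, 95 mm tall, standing in a cell of the caddy; origin under its centre. Bystander, leave it.
- pink_cup: Small open red medicine cup, 42 mm across, 40 mm tall, origin under its centre. Bystander.
- teal_cup: Small open green medicine cup, 42 mm across, 40 mm tall, origin under its centre. Bystander.
- saline: Clear bottle with a blue cap, 70 mm across, 170 mm tall, origin under its centre. Bystander.
- crusher: White tablet crusher, 84 mm across, 125 mm tall, origin under its centre. Bystander.

How it is judged:
On the way, in this order (a step that is already met when the one before it is completed fails the run):
1. the pestle, held, has its tip in the well and presses the sprung plate down by more than 4 mm for 0.3 s (z of pestle_tip in the frame of well_mouth below -0.038 m and x of pestle_tip in the frame of well_mouth between -0.016 and 0.016 m and y of pestle_tip in the frame of well_mouth between -0.016 and 0.016 m and value of joint plate above 0.004 m and contact force between the fingers and pestle above 0.5 N), for 0.3 s.
2. the tip is out of the well and the plate is back up (z of pestle_tip in the frame of well_mouth above 0.005 m and value of joint plate below 0.002 m), for 0.1 s.
3. the pestle, still held, has its tip lowered to within 15 mm of the floor of the empty cell (horizontal distance between pestle_tip and pad below 0.026 m and z of pestle_tip in the frame of pad below 0.015 m and contact force between the fingers and pestle above 0.5 N), for 0.1 s.
At the end, for the whole second after the job is handed in: The pestle stands or leans tip down in the empty cell (tip within 26 mm of the yellow disc's centre and 15 mm of its height, pestle less than 40 degrees from vertical), released and at rest, and the plate in the well is back up (horizontal distance between pestle_tip and pad below 0.026 m and z of pestle_tip in the frame of pad below 0.015 m and angle between pestle's own z axis and vertical below 0.7 rad and linear speed of pestle below 0.03 m/s and contact force between the fingers and pestle below 0.1 N and value of joint plate below 0.002 m); the robot touches nothing.
It fails at once if the pestle pushes on the sanitiser with more than 22 N (contact force between pestle and sanitiser above 22 N).
It fails at once if a bottle, cup or the crusher is moved by more than 30 mm or tipped by more than 30 degrees (distance of any of vial_red, vial_white, vial_blue, pink_cup, teal_cup, saline, crusher from where it was at the start of the episode above 0.03 m or angle between any of vial_red, vial_white, vial_blue, pink_cup, teal_cup, saline, crusher's own z axis and vertical above 0.52 rad).
It also fails if it takes over 58 s, if anything falls off the work surface, if the arm or the gripper's body presses on something with over 40 N, if the wrist force passes 120 N, or if a joint passes its speed limit or range.

## Working session

There is one attempt and no reset: what is moved stays moved. The work goes in short steps, Python scripts to look and compute and a shell command to move; the robot and the scene stay as the last step left them, time stands still between calls to the robot, and variables do not carry over. Pictures are saved under pics/ and viewed, at most 10 in all, crops included, and the job is handed in when it is done.

```bash
mkdir -p pics && cat > h.py <<'E'
import numpy as np, cv2
from station import r
def shot(n,f=None):
    p=r.read_camera(n)
    if f: cv2.imwrite(f,p["color"][...,::-1])
    return p
def pp(p,names,fn='pinpoint',k=2):
    for n in names:
        o=getattr(r,fn)(n,p)
        print(fn,n,[(np.round(x['centre'],4).tolist(),round(x['score'],2)) for x in o[:k]])
E
python3 - <<'E'
from h import *
for c in ('scene','top'):
    p=shot(c,f'pics/{c}1.png'); print(c,np.round(-p['R'].T@p['t'],3))
    pp(p,['pestle_tip','pestle_grip','stand_top','sanitiser','well','well_mouth','caddy','pad','saline','crusher','vial_red','vial_white','vial_blue','pink_cup','teal_cup'],k=1)
s=r.state(); print(s['t'],s['ee_pos'],s['tcp_rot'])
E
```

```text
scene [ 0.994 -0.378  1.056]
pinpoint pestle_tip [([0.4743, 0.2546, 0.022], 0.5)]
pinpoint pestle_grip [([0.4695, 0.2537, 0.1605], 0.72)]
pinpoint stand_top []
pinpoint sanitiser [([0.5629, -0.0056, -0.0017], 0.58)]
pinpoint well [([0.5902, 0.0048, 0.0298], 0.57)]
pinpoint well_mouth [([0.5355, -0.0047, 0.1192], 0.67)]
pinpoint caddy [([0.4368, -0.2618, -0.0], 0.77)]
pinpoint pad []
pinpoint saline [([0.7193, 0.2066, 0.0012], 0.96)]
pinpoint crusher [([0.718, -0.2033, 0.0008], 0.73)]
pinpoint vial_red [([0.4186, -0.2921, 0.0042], 0.72)]
pinpoint vial_white [([0.4378, -0.2649, -0.002], 0.73)]
pinpoint vial_blue [([0.4758, 0.2559, 0.1231], 0.49)]
pinpoint pink_cup [([0.3684, 0.1189, -0.0013], 0.63)]
pinpoint teal_cup [([0.3941, -0.0803, 0.0005], 0.72)]
top [0.434 0.012 0.922]
pinpoint pestle_tip []
pinpoint pestle_grip [([0.3698, 0.1147, -0.0003], 0.67)]
pinpoint stand_top [([0.4703, 0.248, 0.1225], 0.66)]
pinpoint sanitiser [([0.5543, -0.0007, 0.0019], 0.58)]
pinpoint well [([0.5895, 0.0087, 0.0316], 0.9)]
pinpoint well_mouth [([0.5398, -0.0091, 0.117], 0.68)]
pinpoint caddy [([0.4367, -0.2663, -0.0013], 0.69)]
pinpoint pad [([0.4113, -0.2515, 0.0071], 0.59)]
pinpoint saline [([0.7198, 0.2036, 0.0026], 0.96)]
pinpoint crusher [([0.7194, -0.2015, 0.0009], 0.62)]
pinpoint vial_red [([0.4211, -0.2894, 0.0041], 0.47)]
pinpoint vial_white [([0.4568, -0.235, 0.0036], 0.56)]
pinpoint vial_blue [([0.4697, -0.2855, 0.0076], 0.76)]
pinpoint pink_cup [([0.4218, -0.296, 0.0042], 0.73)]
pinpoint teal_cup [([0.4746, 0.2573, 0.1617], 0.68)]
1.6 [ 0.17596123 -0.49464248  0.25740258] [-2.00831458e-05  9.85433242e-01  1.70062709e-01 -3.30173669e-06]
```

View pics/top1.png

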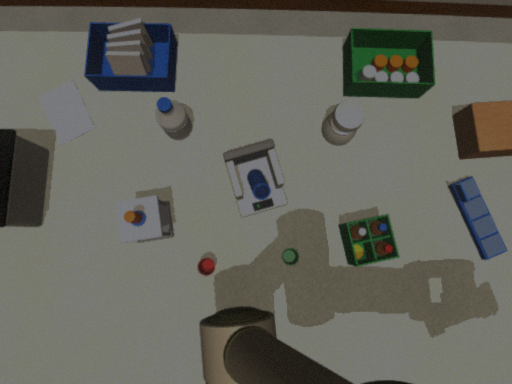

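View pics/scene1.png

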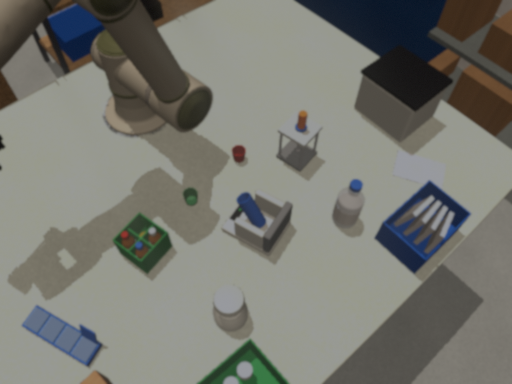

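The top view shows the pestle in the stand at (130,216), the well at (258,185) in a housing turned about 12°, and the caddy at (368,240). The caddy's yellow (empty) cell is at (358,251), which agrees with the pad that was reported. Next I'll fit the tube and the handle with the depth data.

```bash
cat >> h.py <<'E'
def cloud(p):
    z=p['range_z']; v,u=np.mgrid[:z.shape[0],:z.shape[1]]
    K=np.array([[p['fx'],0,p['cx']],[0,p['fy'],p['cy']],[0,0,1]])
    n=cv2.undistortPoints(np.stack([u,v],-1).reshape(-1,1,2).astype(float),K,np.array(p['dist_coeffs'])).reshape(*z.shape,2)
    X=np.dstack([n*z[...,None],z])
    return (X-p['t'])@p['R'], cv2.cvtColor(p['color'],cv2.COLOR_RGB2HSV), z>0
def pick(p,h0,h1,c,rad,zlo,zhi,smin=120,vmin=30):
    X,H,ok=cloud(p)
    m=ok&(H[...,0]>=h0)&(H[...,0]<=h1)&(H[...,1]>smin)&(H[...,2]>vmin)&(np.hypot(X[...,0]-c[0],X[...,1]-c[1])<rad)&(X[...,2]>zlo)&(X[...,2]<zhi)
    return X[m]
E
python3 - <<'E'
from h import *
from scipy.optimize import least_squares
B=[];O=[]
for c in ('scene','top'):
    p=shot(c)
    b=pick(p,100,130,(.555,0),.07,.03,.16); o=pick(p,4,22,(.472,.252),.04,.12,.2)
    print(c,len(b),b.min(0),b.max(0)); print(' orange',len(o),o.mean(0),o.min(0),o.max(0)); print(o[o[:,2]>.168].mean(0) if len(o) else '')
    B.append(b);O.append(o)
    def f(q,P): # mouth x,y, yaw ; radius 20, lean 30
        a=np.array([-.5*np.cos(q[2]),-.5*np.sin(q[2]),.75**.5]); d=P-[q[0],q[1],.117]
        return np.linalg.norm(d-np.outer(d@a,a),axis=1)-.02
    for P in ([b] if c=='scene' else [b,np.vstack(B)]):
        s=least_squares(f,[.5376,-.007,.22],args=(P,),loss='soft_l1',f_scale=.002); print('mouth',s.x[:2],'yaw',np.degrees(s.x[2]),'res',np.median(abs(s.fun)))
    X,H,ok=cloud(p)
    m=ok&(abs(X[...,2]-.125)<.006)&(np.hypot(X[...,0]-.472,X[...,1]-.252)<.08)&(H[...,1]<80)
    rc=cv2.minAreaRect(X[m][:,:2].astype(np.float32)); print('stand',m.sum(),X[m].mean(0),rc)
    g=pick(p,50,80,(.437,-.265),.085,.07,.09,smin=60)
    print('caddy',len(g),cv2.minAreaRect(g[:,:2].astype(np.float32)) if len(g)>3 else '')
E
```

```text
scene 380 [ 0.52587147 -0.02788179  0.04439568] [0.6003266  0.01143999 0.12689648]
 orange 88 [0.47781658 0.24836137 0.17007981] [0.46569217 0.24151907 0.13971335] [0.48615731 0.26136502 0.18903127]
[0.4769009  0.24981979 0.1815015 ]
mouth [ 0.53898682 -0.01207499] yaw 21.22025566688857 res 0.0013092575482407751
stand 727 [0.47629768 0.24725019 0.12528056] ((0.4711008667945862, 0.2542881965637207), (0.09318728744983673, 0.0959673523902893), 11.266148567199707)
caddy 412 ((0.4399767518043518, -0.26505929231643677), (0.1037820354104042, 0.10025537759065628), 11.865704536437988)
top 360 [ 0.52291245 -0.02509568  0.04583206] [0.59930139 0.02054686 0.12851835]
 orange 144 [0.47317516 0.25185592 0.17841749] [0.46389798 0.24316039 0.12353208] [0.48800663 0.27925049 0.18765929]
[0.47312755 0.25305453 0.18286416]
mouth [ 0.53919108 -0.00686378] yaw 20.906681538475876 res 0.0021652739040913423
mouth [ 0.53955961 -0.00931963] yaw 19.540736954244 res 0.001834356981523599
stand 1479 [0.47095708 0.2533911  0.12447689] ((0.47151196002960205, 0.255222350358963), (0.09088777750730515, 0.08994926512241364), 11.384968757629395)
caddy 381 ((0.43930673599243164, -0.26174625754356384), (0.0983889028429985, 0.10010214895009995), 13.192619323730469)
```

```bash
python3 -m inch '[{"delta_pos":[1.5,3.7,0],"roll":0},{"delta_pos":[3,7.5,0],"roll":-1},{"delta_pos":[4.4,11.2,0],"roll":-2},{"delta_pos":[5.9,15,0],"roll":-3},{"delta_pos":[7.4,18.7,0],"roll":-3.6},{"delta_pos":[8.9,22.5,0],"roll":-3.6},{"delta_pos":[10.3,26.2,0],"roll":-3.6},{"delta_pos":[11.8,30,0],"roll":-3.6},{"delta_pos":[13.3,33.7,0],"roll":-3.6},{"delta_pos":[14.8,37.5,0],"roll":-3.6}]' 7 && python3 -m inch '[{"delta_pos":[1.5,3.7,0],"roll":0},{"delta_pos":[3,7.5,0],"roll":0},{"delta_pos":[4.4,11.2,0],"roll":0},{"delta_pos":[5.9,15,0],"roll":0},{"delta_pos":[7.4,18.7,0],"roll":0},{"delta_pos":[8.9,22.5,0],"roll":0},{"delta_pos":[10.3,26.2,0],"roll":0},{"delta_pos":[11.8,30,0],"roll":0},{"delta_pos":[13.3,33.7,0],"roll":0},{"delta_pos":[14.7,37.45,0],"roll":0}]'
```

```text
t: 2.53
ee_pos: [0.3241, -0.1179, 0.2577]
tcp_rot: [0.0, 0.99, 0.139, 0.0]
ft_force: [1.1, -1.6, -0.7]
opening: 0.793
finger_force: 0.0
t: 3.37
ee_pos: [0.4713, 0.2571, 0.2574]
tcp_rot: [0.0, 0.99, 0.139, 0.0]
ft_force: [1.0, -1.0, -0.2]
opening: 0.795
finger_force: 0.0
```

```bash
python3 -m inch '[{"delta_pos":[0,0,-2],"roll":0},{"delta_pos":[0,0,-4],"roll":0},{"delta_pos":[0,0,-5.5],"roll":0},{"delta_pos":[0,0,-7],"roll":0},{"delta_pos":[0,0,-8],"roll":0},{"delta_pos":[0,0,-9],"roll":0},{"delta_pos":[0,0,-9.5],"roll":0},{"delta_pos":[0,0,-9.5],"roll":0},{"delta_pos":[0,0,-9.5],"roll":0},{"delta_pos":[0,0,-9.5],"roll":0}]' && python3 -m inch '[{"delta_pos":[0,0,0],"roll":0},{"delta_pos":[0,0,0],"roll":0},{"delta_pos":[0,0,0],"roll":0},{"delta_pos":[0,0,0],"roll":0},{"delta_pos":[0,0,0],"roll":0},{"delta_pos":[0,0,0],"roll":0},{"delta_pos":[0,0,0],"roll":0},{"delta_pos":[0,0,0],"roll":0},{"delta_pos":[0,0,0],"roll":0},{"delta_pos":[0,0,0],"roll":0}]' 0 40; python3 - <<'E'
from h import *
p=shot('scene','pics/s2.png'); cv2.imwrite('pics/s2c.png',cv2.resize(p['color'][40:240,220:420,::-1],(600,600)))
E
```

```text
t: 4.2
ee_pos: [0.4713, 0.2549, 0.1632]
tcp_rot: [-0.0, 0.99, 0.139, 0.001]
ft_force: [0.4, -0.3, -0.2]
opening: 0.796
finger_force: 0.0
t: 5.03
ee_pos: [0.471, 0.2548, 0.1624]
tcp_rot: [0.0, 0.99, 0.139, 0.0]
ft_force: [0.1, -0.4, -0.7]
opening: 0.261
finger_force: 39.9
```

View pics/s2c.png

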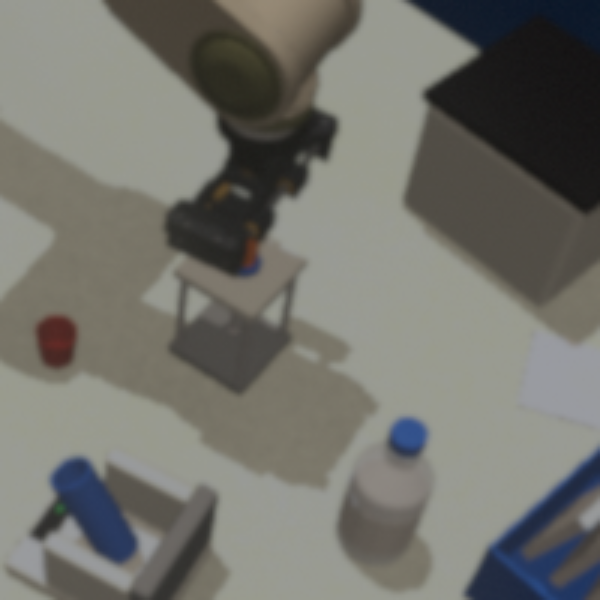

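```bash
python3 -m inch '[{"delta_pos":[0,0,1],"roll":0},{"delta_pos":[0,0,3],"roll":0},{"delta_pos":[0,0,5],"roll":0},{"delta_pos":[0,0,7.5],"roll":0},{"delta_pos":[0,0,10],"roll":0},{"delta_pos":[0,0,12.5],"roll":0},{"delta_pos":[0,0,14],"roll":0},{"delta_pos":[0,0,15],"roll":0},{"delta_pos":[0,0,15],"roll":0},{"delta_pos":[0,0,15],"roll":0}]' && python3 -m inch '[{"delta_pos":[0.4,-1.5,0],"roll":0},{"delta_pos":[1.2,-4.5,0],"roll":0},{"delta_pos":[2.2,-8,0],"roll":0},{"delta_pos":[3.2,-12,0],"roll":0},{"delta_pos":[4.3,-16,0],"roll":0},{"delta_pos":[5.4,-20,0],"roll":0},{"delta_pos":[6.4,-23.5,0],"roll":0},{"delta_pos":[7,-25.5,0],"roll":0},{"delta_pos":[7.2,-26.2,-1.2],"roll":0},{"delta_pos":[7.2,-26.2,-1.5],"roll":0}]'; python3 - <<'E'
from h import *
p=shot('scene','pics/s3.png'); cv2.imwrite('pics/s3c.png',cv2.resize(p['color'][120:280,180:340,::-1],(600,600)))
pp(p,['pestle_tip','pestle_grip','well_mouth','well','sanitiser'],k=1)
p=shot('top')
pp(p,['pestle_tip','well_mouth','well'],k=1)
print(r.state()['ee_pos'])
E
```

```text
t: 5.92
ee_pos: [0.4708, 0.2548, 0.312]
tcp_rot: [0.0, 0.99, 0.139, -0.0]
ft_force: [0.2, 0.1, -1.9]
opening: 0.26
finger_force: 39.9
t: 6.75
ee_pos: [0.5426, -0.0088, 0.2944]
tcp_rot: [-0.001, 0.99, 0.138, -0.002]
ft_force: [-0.6, 0.1, -2.0]
opening: 0.262
finger_force: 39.9
pinpoint pestle_tip [([0.546, -0.0104, 0.1536], 0.75)]
pinpoint pestle_grip [([0.5389, -0.0097, 0.2895], 0.65)]
pinpoint well_mouth [([0.5396, -0.0086, 0.1182], 0.92)]
pinpoint well [([0.5869, 0.0077, 0.0279], 0.89)]
pinpoint sanitiser [([0.5594, -0.0015, -0.0005], 0.98)]
pinpoint pestle_tip []
pinpoint well_mouth [([0.5399, -0.0074, 0.1159], 0.71)]
pinpoint well [([0.5843, 0.0071, 0.0296], 0.57)]
[ 0.5429495  -0.00672495  0.29771394]
```

View pics/s3c.png

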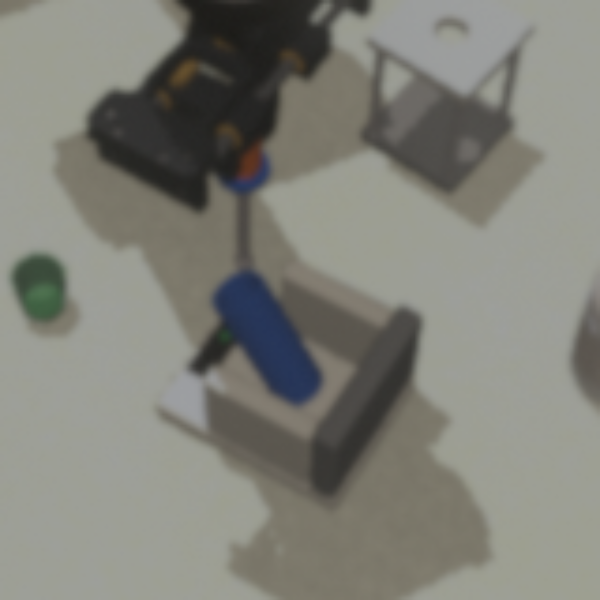

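The picture shows the stem upright above the tube mouth at (243,275), with the tube lying down and away as measured. The tool can only turn about vertical, so I'll lower the tip into the mouth. Then I'll let the well wall swing the pestle in a light grip, about the finger axis, until it lines up with the bore.

```bash
python3 -m inch '[{"delta_pos":[0,0,-0.8],"roll":0.5},{"delta_pos":[0,0,-1.6],"roll":1},{"delta_pos":[0,0,-2.4],"roll":1.5},{"delta_pos":[0,0,-3.2],"roll":1.5},{"delta_pos":[0,0,-4],"roll":1.5},{"delta_pos":[0,0,-4.6],"roll":1.5},{"delta_pos":[0,0,-5.2],"roll":1.5},{"delta_pos":[0,0,-5.7],"roll":1.5},{"delta_pos":[0,0,-6.1],"roll":1.5},{"delta_pos":[0,0,-6.3],"roll":1.5}]' && python3 -m inch '[{"delta_pos":[0,0,0],"roll":0},{"delta_pos":[0,0,0],"roll":0},{"delta_pos":[0,0,0],"roll":0},{"delta_pos":[0,0,0],"roll":0},{"delta_pos":[0,0,0],"roll":0},{"delta_pos":[0,0,0],"roll":0},{"delta_pos":[0,0,0],"roll":0},{"delta_pos":[0,0,0],"roll":0},{"delta_pos":[0,0,0],"roll":0},{"delta_pos":[0,0,0],"roll":0}]' - 10
```

```text
t: 8.08
ee_pos: [0.5429, -0.0071, 0.2339]
tcp_rot: [-0.0, 0.988, 0.152, -0.0]
ft_force: [-0.0, -0.3, -1.3]
opening: 0.264
finger_force: 39.9
t: 8.92
ee_pos: [0.543, -0.0072, 0.2344]
tcp_rot: [-0.0, 0.988, 0.152, -0.0]
ft_force: [0.2, -0.2, -1.8]
opening: 0.267
finger_force: 10.0
```

```bash
python3 -m inch '[{"delta_pos":[-0.2,-0.06,0],"roll":0},{"delta_pos":[-0.4,-0.13,0],"roll":0},{"delta_pos":[-0.6,-0.2,-0.1],"roll":0},{"delta_pos":[-0.8,-0.25,-0.1],"roll":0},{"delta_pos":[-1.0,-0.3,-0.1],"roll":0},{"delta_pos":[-1.2,-0.38,-0.2],"roll":0},{"delta_pos":[-1.4,-0.44,-0.2],"roll":0},{"delta_pos":[-1.6,-0.5,-0.2],"roll":0},{"delta_pos":[-1.8,-0.57,-0.3],"roll":0},{"delta_pos":[-2,-0.63,-0.3],"roll":0}]'; python3 - <<'E'
from h import *
p=shot('scene','pics/s4.png'); cv2.imwrite('pics/s4c.png',cv2.resize(p['color'][120:280,180:340,::-1],(600,600)))
s=r.state(); print(s['ft_force'],s['torque'])
pp(p,['pestle_tip','pestle_grip'],k=1)
E
```

```text
t: 9.75
ee_pos: [0.5227, -0.0135, 0.2313]
tcp_rot: [-0.0, 0.988, 0.152, -0.0]
ft_force: [-0.7, 0.3, -1.2]
opening: 0.265
finger_force: 10.0
[ 0.23353861  0.33109526 -1.05343064] [ 0.0605052  -0.16267178 -0.05516171]
pinpoint pestle_tip [([0.543, -0.008, 0.0919], 0.53)]
pinpoint pestle_grip [([0.5225, -0.0134, 0.2279], 0.64)]
```

View pics/s4c.png

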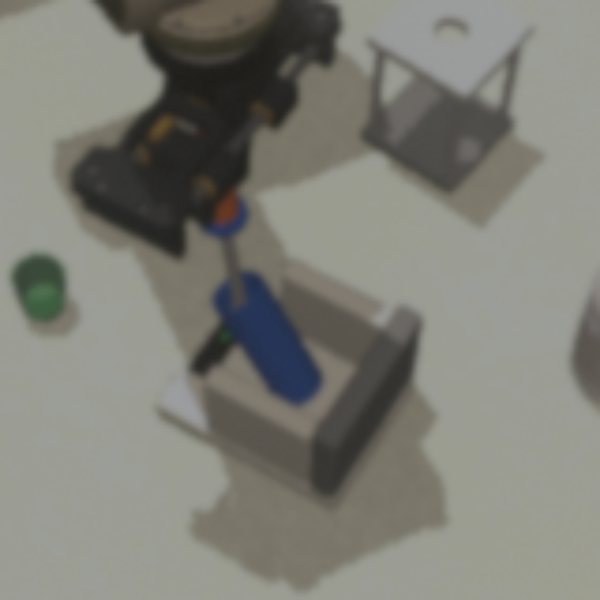

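The stem is now leaning the right way, from the collar at (225,215) into the mouth at (240,300), with almost no side force. So the pivot works, and I'll carry on to 30°.

```bash
python3 -m inch '[{"delta_pos":[-0.4,-0.12,-0.1],"roll":0},{"delta_pos":[-0.8,-0.25,-0.25],"roll":0},{"delta_pos":[-1.2,-0.38,-0.4],"roll":0},{"delta_pos":[-1.6,-0.5,-0.55],"roll":0},{"delta_pos":[-2.0,-0.63,-0.7],"roll":0},{"delta_pos":[-2.4,-0.75,-0.9],"roll":0},{"delta_pos":[-2.8,-0.88,-1.1],"roll":0},{"delta_pos":[-3.2,-1.0,-1.35],"roll":0},{"delta_pos":[-3.5,-1.1,-1.55],"roll":0},{"delta_pos":[-3.8,-1.2,-1.7],"roll":0}]'; python3 - <<'E'
from h import *
p=shot('scene','pics/s5.png'); cv2.imwrite('pics/s5c.png',cv2.resize(p['color'][120:280,180:340,::-1],(600,600)))
s=r.state(); print(s['ft_force'],s['torque'],s['ee_pos'])
pp(p,['pestle_tip','pestle_grip'],k=1)
E
```

```text
t: 10.73
ee_pos: [0.4846, -0.0255, 0.2141]
tcp_rot: [-0.0, 0.988, 0.152, -0.0]
ft_force: [0.4, 0.4, 0.0]
opening: 0.269
finger_force: 10.0
[ 1.27376423 -0.18402897 -0.45169579] [ 0.03348366 -0.20068139  0.01439782] [ 0.48417696 -0.02558871  0.21392165]
pinpoint pestle_tip [([0.5469, -0.0105, 0.0862], 0.69)]
pinpoint pestle_grip [([0.5367, -0.0064, 0.1194], 0.51)]
```

View pics/s5c.png

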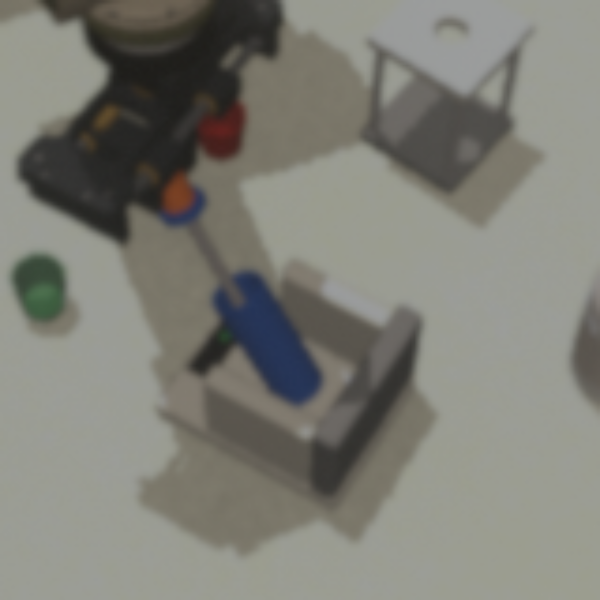

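The stem now lies along the tube, from the collar at (182,205) into the mouth at (240,300). I'll firm up the grip and feel down the axis.

```bash
cat >> h.py <<'E'
A=np.array([-.5*.954,-.5*.301,.866])
def feel():
    s=r.state(); f=np.array(s['ft_force']); M=np.array([.5395,-.008,.117])
    a=f@A; print('t',s['t'],'axial',round(a,2),'side',np.round(f-a*A,2),'depth of tip',round(.142-(np.array(s['ee_pos'])-M)@A,4),'torque',np.round(s['torque'],3),'off',np.round((np.array(s['ee_pos'])-M)-((np.array(s['ee_pos'])-M)@A)*A,4))
E
python3 -m inch '[{"delta_pos":[0,0,0],"roll":0},{"delta_pos":[0,0,0],"roll":0},{"delta_pos":[0,0,0],"roll":0},{"delta_pos":[0,0,0],"roll":0},{"delta_pos":[0.1,0.03,-0.17],"roll":0},{"delta_pos":[0.19,0.06,-0.35],"roll":0},{"delta_pos":[0.29,0.09,-0.52],"roll":0},{"delta_pos":[0.38,0.12,-0.69],"roll":0},{"delta_pos":[0.48,0.15,-0.87],"roll":0},{"delta_pos":[0.48,0.15,-0.87],"roll":0}]' - 45 && python3 -c "from h import *;feel()"
python3 -m inch '[{"delta_pos":[0.05,0.02,-0.1],"roll":0},{"delta_pos":[0.1,0.03,-0.17],"roll":0},{"delta_pos":[0.14,0.04,-0.26],"roll":0},{"delta_pos":[0.19,0.06,-0.35],"roll":0},{"delta_pos":[0.24,0.07,-0.43],"roll":0},{"delta_pos":[0.24,0.07,-0.43],"roll":0},{"delta_pos":[0.24,0.07,-0.43],"roll":0},{"delta_pos":[0.24,0.07,-0.43],"roll":0},{"delta_pos":[0.24,0.07,-0.43],"roll":0},{"delta_pos":[0.24,0.07,-0.43],"roll":0}]' && python3 -c "from h import *;feel()"
```

```text
t: 11.72
ee_pos: [0.4898, -0.0238, 0.2053]
tcp_rot: [-0.0, 0.988, 0.152, -0.0]
ft_force: [0.8, 0.4, -1.5]
opening: 0.257
finger_force: 45.0
t 11.7167 axial -1.8 side [-0.03  0.17  0.01] depth of tip 0.0395 torque [ 0.041 -0.116 -0.072] off [-0.0008 -0.0004 -0.0005]
t: 12.55
ee_pos: [0.4921, -0.0232, 0.2015]
tcp_rot: [-0.0, 0.988, 0.152, 0.0]
ft_force: [0.9, 0.3, -1.4]
opening: 0.262
finger_force: 45.0
t 12.55 axial -1.63 side [0.1  0.02 0.06] depth of tip 0.044 torque [ 0.05  -0.168 -0.069] off [-0.0006 -0.0005 -0.0004]
```

```bash
python3 -m inch '[{"delta_pos":[0.05,0.02,-0.1],"roll":0},{"delta_pos":[0.1,0.03,-0.17],"roll":0},{"delta_pos":[0.14,0.04,-0.26],"roll":0},{"delta_pos":[0.19,0.06,-0.35],"roll":0},{"delta_pos":[0.24,0.07,-0.43],"roll":0},{"delta_pos":[0.29,0.09,-0.52],"roll":0},{"delta_pos":[0.29,0.09,-0.52],"roll":0},{"delta_pos":[0.29,0.09,-0.52],"roll":0},{"delta_pos":[0.29,0.09,-0.52],"roll":0},{"delta_pos":[0.29,0.09,-0.52],"roll":0}]' >/dev/null && python3 -c "from h import *;feel()"
python3 -m inch '[{"delta_pos":[0.05,0.02,-0.1],"roll":0},{"delta_pos":[0.1,0.03,-0.17],"roll":0},{"delta_pos":[0.14,0.04,-0.26],"roll":0},{"delta_pos":[0.19,0.06,-0.35],"roll":0},{"delta_pos":[0.24,0.07,-0.43],"roll":0},{"delta_pos":[0.24,0.07,-0.43],"roll":0},{"delta_pos":[0.24,0.07,-0.43],"roll":0},{"delta_pos":[0.24,0.07,-0.43],"roll":0},{"delta_pos":[0.24,0.07,-0.43],"roll":0},{"delta_pos":[0.24,0.07,-0.43],"roll":0}]' >/dev/null && python3 -c "from h import *;feel()"
```

```text
t 13.3833 axial -0.36 side [-0.    0.17  0.03] depth of tip 0.05 torque [ 0.076 -0.118 -0.019] off [-0.0006 -0.0005 -0.0004]
t 14.2167 axial -1.1 side [-0.19  0.19 -0.07] depth of tip 0.055 torque [ 0.072 -0.074  0.024] off [-0.0005 -0.0005 -0.0004]
```

```bash
python3 -m inch '[{"delta_pos":[0.05,0.02,-0.1],"roll":0},{"delta_pos":[0.1,0.03,-0.17],"roll":0},{"delta_pos":[0.14,0.04,-0.26],"roll":0},{"delta_pos":[0.19,0.06,-0.35],"roll":0},{"delta_pos":[0.24,0.07,-0.43],"roll":0},{"delta_pos":[0.24,0.07,-0.43],"roll":0},{"delta_pos":[0.24,0.07,-0.43],"roll":0},{"delta_pos":[0.24,0.07,-0.43],"roll":0},{"delta_pos":[0.24,0.07,-0.43],"roll":0},{"delta_pos":[0.24,0.07,-0.43],"roll":0}]' >/dev/null && python3 -c "from h import *;feel()"
```

```text
t 15.05 axial -1.12 side [ 0.5  -0.48  0.19] depth of tip 0.06 torque [ 0.038 -0.082 -0.012] off [-0.0005 -0.0006 -0.0004]
```

```bash
python3 -m inch '[{"delta_pos":[0.05,0.02,-0.1],"roll":0},{"delta_pos":[0.1,0.03,-0.17],"roll":0},{"delta_pos":[0.14,0.04,-0.26],"roll":0},{"delta_pos":[0.19,0.06,-0.35],"roll":0},{"delta_pos":[0.24,0.07,-0.43],"roll":0},{"delta_pos":[0.24,0.07,-0.43],"roll":0},{"delta_pos":[0.24,0.07,-0.43],"roll":0},{"delta_pos":[0.24,0.07,-0.43],"roll":0},{"delta_pos":[0.24,0.07,-0.43],"roll":0},{"delta_pos":[0.24,0.07,-0.43],"roll":0}]' >/dev/null && python3 -c "from h import *;feel()"
```

```text
t 15.8833 axial -1.17 side [ 0.16 -0.26  0.04] depth of tip 0.0649 torque [ 0.072 -0.152  0.002] off [-0.0005 -0.0007 -0.0004]
```

```bash
python3 -m inch '[{"delta_pos":[0.05,0.02,-0.1],"roll":0},{"delta_pos":[0.1,0.03,-0.17],"roll":0},{"delta_pos":[0.14,0.04,-0.26],"roll":0},{"delta_pos":[0.19,0.06,-0.35],"roll":0},{"delta_pos":[0.24,0.07,-0.43],"roll":0},{"delta_pos":[0.24,0.07,-0.43],"roll":0},{"delta_pos":[0.24,0.07,-0.43],"roll":0},{"delta_pos":[0.24,0.07,-0.43],"roll":0},{"delta_pos":[0.24,0.07,-0.43],"roll":0},{"delta_pos":[0.24,0.07,-0.43],"roll":0}]' >/dev/null && python3 -c "from h import *;feel()"
```

```text
t 16.7167 axial -2.02 side [-0.51  0.34 -0.22] depth of tip 0.0699 torque [-0.016 -0.111 -0.02 ] off [-0.0005 -0.0007 -0.0004]
```

```bash
python3 -m inch '[{"delta_pos":[0.05,0.02,-0.1],"roll":0},{"delta_pos":[0.1,0.03,-0.17],"roll":0},{"delta_pos":[0.14,0.04,-0.26],"roll":0},{"delta_pos":[0.19,0.06,-0.35],"roll":0},{"delta_pos":[0.24,0.07,-0.43],"roll":0},{"delta_pos":[0.24,0.07,-0.43],"roll":0},{"delta_pos":[0.24,0.07,-0.43],"roll":0},{"delta_pos":[0.24,0.07,-0.43],"roll":0},{"delta_pos":[0.24,0.07,-0.43],"roll":0},{"delta_pos":[0.24,0.07,-0.43],"roll":0}]' >/dev/null && python3 -c "from h import *;feel()"
```

```text
t 17.55 axial 2.07 side [ 0.1  -0.13  0.03] depth of tip 0.0749 torque [0.01  0.101 0.017] off [-0.0004 -0.0007 -0.0004]
```

Contact is clear, with about 3.4 N of rise. Another 6 mm should bring it to roughly 6 N, and then I'll hold.

```bash
python3 -m inch '[{"delta_pos":[0.05,0.02,-0.1],"roll":0},{"delta_pos":[0.1,0.03,-0.17],"roll":0},{"delta_pos":[0.14,0.04,-0.26],"roll":0},{"delta_pos":[0.19,0.06,-0.35],"roll":0},{"delta_pos":[0.24,0.07,-0.43],"roll":0},{"delta_pos":[0.29,0.09,-0.52],"roll":0},{"delta_pos":[0.29,0.09,-0.52],"roll":0},{"delta_pos":[0.29,0.09,-0.52],"roll":0},{"delta_pos":[0.29,0.09,-0.52],"roll":0},{"delta_pos":[0.29,0.09,-0.52],"roll":0}]' && python3 -c "from h import *;feel()"
```

```text
t: 18.38
ee_pos: [0.51, -0.018, 0.1696]
tcp_rot: [0.0, 0.988, 0.152, 0.0]
ft_force: [-2.0, -0.8, 3.6]
opening: 0.262
finger_force: 45.0
t 18.3833 axial 4.17 side [ 0.03 -0.15 -0.01] depth of tip 0.0809 torque [-0.054  0.241  0.02 ] off [-0.0004 -0.0008 -0.0004]
```

```bash
python3 -m inch '[{"delta_pos":[0,0,0],"roll":0},{"delta_pos":[0,0,0],"roll":0},{"delta_pos":[0,0,0],"roll":0},{"delta_pos":[0,0,0],"roll":0},{"delta_pos":[0,0,0],"roll":0},{"delta_pos":[0,0,0],"roll":0},{"delta_pos":[0,0,0],"roll":0},{"delta_pos":[0,0,0],"roll":0},{"delta_pos":[0,0,0],"roll":0},{"delta_pos":[0,0,0],"roll":0}]' >/dev/null; python3 -c "from h import *;feel()"; python3 -m inch '[{"delta_pos":[-0.24,-0.08,0.43],"roll":0},{"delta_pos":[-0.57,-0.18,1.04],"roll":0},{"delta_pos":[-0.95,-0.3,1.73],"roll":0},{"delta_pos":[-1.33,-0.42,2.42],"roll":0},{"delta_pos":[-1.72,-0.54,3.1],"roll":0},{"delta_pos":[-2.1,-0.66,3.8],"roll":0},{"delta_pos":[-2.4,-0.76,4.4],"roll":0},{"delta_pos":[-2.6,-0.82,4.75],"roll":0},{"delta_pos":[-2.67,-0.84,4.85],"roll":0},{"delta_pos":[-2.67,-0.84,4.85],"roll":0}]' && python3 -c "from h import *;feel()"; python3 -m inch '[{"delta_pos":[0,0,0],"roll":0},{"delta_pos":[0,0,0],"roll":0},{"delta_pos":[0,0,0],"roll":0},{"delta_pos":[0,0,0],"roll":0},{"delta_pos":[0.4,0.12,0.17],"roll":0},{"delta_pos":[0.8,0.25,0.35],"roll":0},{"delta_pos":[1.2,0.38,0.5],"roll":0},{"delta_pos":[1.6,0.5,0.7],"roll":0},{"delta_pos":[2,0.63,0.85],"roll":0},{"delta_pos":[2.4,0.75,1],"roll":0}]' - 10 && python3 -c "from h import *;feel()"
```

```text
t 19.2167 axial 4.31 side [0.33 0.75 0.31] depth of tip 0.0809 torque [-0.101  0.297  0.02 ] off [-0.0004 -0.0008 -0.0004]
t: 20.05
ee_pos: [0.4832, -0.0264, 0.2182]
tcp_rot: [0.0, 0.988, 0.152, 0.0]
ft_force: [-0.4, -0.8, -1.7]
opening: 0.26
finger_force: 45.0
t 20.05 axial -1.16 side [-0.98 -0.93 -0.7 ] depth of tip 0.0247 torque [ 0.027 -0.076 -0.031] off [-0.0004 -0.0007 -0.0003]
t: 20.88
ee_pos: [0.5076, -0.0186, 0.2281]
tcp_rot: [-0.0, 0.988, 0.152, -0.0]
ft_force: [-0.8, -0.4, -1.1]
opening: 0.271
finger_force: 10.0
t 20.8833 axial -0.52 side [-1.06 -0.49 -0.67] depth of tip 0.029 torque [-0.078  0.135 -0.033] off [0.022  0.0064 0.0132]
```

```bash
python3 -m inch '[{"delta_pos":[0.5,0.16,0.15],"roll":0},{"delta_pos":[1,0.31,0.3],"roll":0},{"delta_pos":[1.5,0.47,0.45],"roll":0},{"delta_pos":[2,0.63,0.6],"roll":0},{"delta_pos":[2.5,0.78,0.7],"roll":0},{"delta_pos":[3,0.94,0.8],"roll":0},{"delta_pos":[3.4,1.07,0.9],"roll":0},{"delta_pos":[3.8,1.19,0.95],"roll":0},{"delta_pos":[4.1,1.29,1],"roll":0},{"delta_pos":[4.3,1.35,1],"roll":0}]' && python3 - <<'E'
from h import *
feel()
p=shot('scene','pics/s6.png'); cv2.imwrite('pics/s6c.png',cv2.resize(p['color'][120:280,180:340,::-1],(600,600)))
E
```

```text
t: 21.72
ee_pos: [0.5506, -0.0052, 0.238]
tcp_rot: [-0.0, 0.988, 0.152, -0.0]
ft_force: [-0.9, -0.2, -1.0]
opening: 0.27
finger_force: 10.0
t 21.7167 axial -0.39 side [-1.13 -0.22 -0.66] depth of tip 0.0429 torque [-0.037  0.168 -0.002] off [0.0584 0.0177 0.0352]
```

View pics/s6c.png

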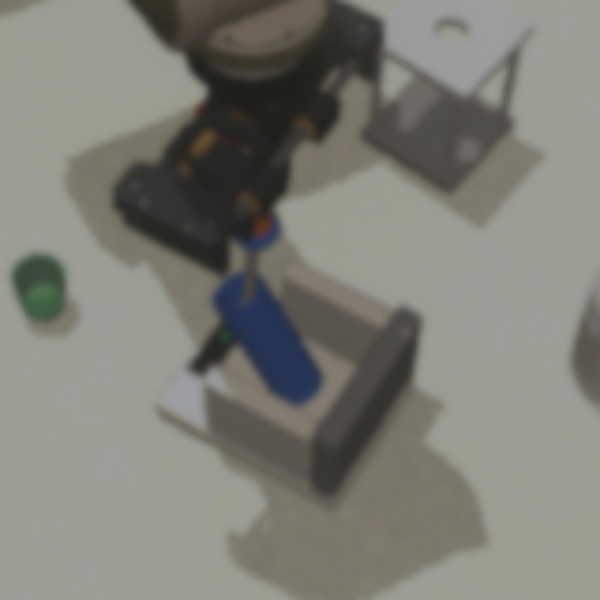

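The stem is nearly upright again. I'll lift it out and carry it to a point above the empty cell.

```bash
python3 -m inch '[{"delta_pos":[-0.1,0,0],"roll":0},{"delta_pos":[-0.3,-0.1,0],"roll":0},{"delta_pos":[-0.4,-0.1,0],"roll":0},{"delta_pos":[-0.4,-0.1,0],"roll":0},{"delta_pos":[-0.4,-0.1,1],"roll":0},{"delta_pos":[-0.4,-0.1,2.5],"roll":0},{"delta_pos":[-0.4,-0.1,4.5],"roll":0},{"delta_pos":[-0.4,-0.1,6.5],"roll":0},{"delta_pos":[-0.4,-0.1,8],"roll":0},{"delta_pos":[-0.4,-0.1,8],"roll":0}]' - 40 && python3 -m inch '[{"delta_pos":[-0.6,-1,0],"roll":0},{"delta_pos":[-2,-3.4,0],"roll":0},{"delta_pos":[-3.6,-6.3,0],"roll":0},{"delta_pos":[-5.3,-9.3,0],"roll":0},{"delta_pos":[-7,-12.3,0],"roll":0},{"delta_pos":[-8.7,-15.3,0],"roll":0},{"delta_pos":[-10.4,-18.3,0],"roll":0},{"delta_pos":[-12,-21.2,0],"roll":0},{"delta_pos":[-13.2,-23.2,-0.5],"roll":0},{"delta_pos":[-13.7,-24,-1],"roll":0}]' && python3 - <<'E'
from h import *
p=shot('scene','pics/s7.png'); cv2.imwrite('pics/s7c.png',cv2.resize(p['color'][140:300,80:240,::-1],(600,600)))
pp(p,['pestle_tip','pestle_grip','pad','caddy'],k=1); print(r.state()['ee_pos'])
X,H,ok=cloud(p)
E
```

```text
t: 22.6
ee_pos: [0.547, -0.0065, 0.3219]
tcp_rot: [0.001, 0.988, 0.152, 0.003]
ft_force: [0.3, -0.3, -1.4]
opening: 0.263
finger_force: 40.0
t: 23.43
ee_pos: [0.4071, -0.2487, 0.3068]
tcp_rot: [-0.0, 0.989, 0.15, -0.001]
ft_force: [0.1, -0.5, -1.0]
opening: 0.262
finger_force: 40.0
pinpoint pestle_tip [([0.4076, -0.2494, 0.1661], 0.65)]
pinpoint pestle_grip [([0.406, -0.2412, 0.3015], 0.62)]
pinpoint pad [([0.4064, -0.25, 0.1646], 0.47)]
pinpoint caddy [([0.4394, -0.2674, -0.0016], 0.61)]
[ 0.40960867 -0.24544518  0.30789807]
```

View pics/s7c.png

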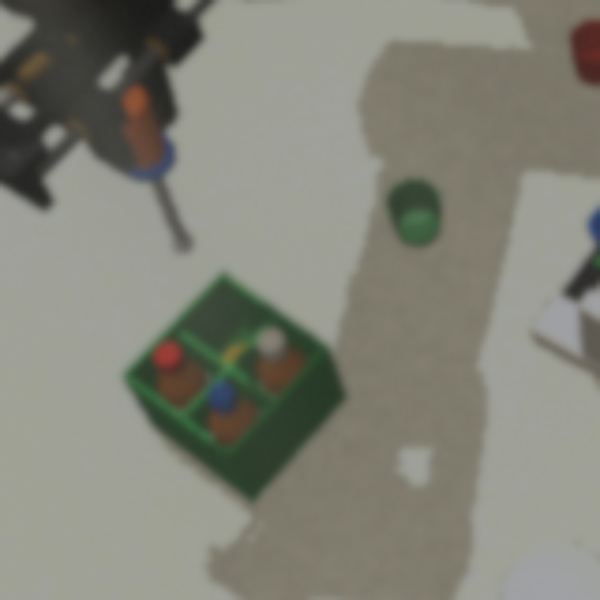

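The pestle hangs over the caddy with the tip at (183,243), upright to within a few degrees. The empty cell is the upper one in this view. I'll descend now.

```bash
python3 -m inch '[{"delta_pos":[0.1,0.1,-1],"roll":0},{"delta_pos":[0.2,0.1,-2.5],"roll":0},{"delta_pos":[0.2,0.1,-4],"roll":0},{"delta_pos":[0.2,0.1,-5.5],"roll":0},{"delta_pos":[0.2,0.1,-7],"roll":0},{"delta_pos":[0.2,0.1,-8],"roll":0},{"delta_pos":[0.2,0.1,-9],"roll":0},{"delta_pos":[0.2,0.1,-10],"roll":0},{"delta_pos":[0.2,0.1,-10.5],"roll":0},{"delta_pos":[0.2,0.1,-11],"roll":0}]' && python3 -m inch '[{"delta_pos":[0,0,-0.7],"roll":0},{"delta_pos":[0,0,-1.4],"roll":0},{"delta_pos":[0,0,-2.1],"roll":0},{"delta_pos":[0,0,-2.8],"roll":0},{"delta_pos":[0,0,-3.4],"roll":0},{"delta_pos":[0,0,-4],"roll":0},{"delta_pos":[0,0,-4.4],"roll":0},{"delta_pos":[0,0,-4.6],"roll":0},{"delta_pos":[0,0,-4.6],"roll":0},{"delta_pos":[0,0,-4.6],"roll":0}]'
```

```text
t: 24.52
ee_pos: [0.4114, -0.2453, 0.1976]
tcp_rot: [0.0, 0.988, 0.152, 0.0]
ft_force: [1.0, 0.9, -2.5]
opening: 0.263
finger_force: 40.0
t: 25.35
ee_pos: [0.4113, -0.2454, 0.1522]
tcp_rot: [0.0, 0.988, 0.152, 0.0]
ft_force: [0.9, 0.1, -1.5]
opening: 0.261
finger_force: 40.0
```

Next I'll lower in small steps until the tip touches the floor.

```bash
python3 -m inch '[{"delta_pos":[0,0,-0.1],"roll":0},{"delta_pos":[0,0,-0.2],"roll":0},{"delta_pos":[0,0,-0.3],"roll":0},{"delta_pos":[0,0,-0.4],"roll":0},{"delta_pos":[0,0,-0.4],"roll":0},{"delta_pos":[0,0,-0.4],"roll":0},{"delta_pos":[0,0,-0.4],"roll":0},{"delta_pos":[0,0,-0.4],"roll":0},{"delta_pos":[0,0,-0.4],"roll":0},{"delta_pos":[0,0,-0.4],"roll":0}]' && python3 -m inch '[{"delta_pos":[0,0,-0.05],"roll":0},{"delta_pos":[0,0,-0.1],"roll":0},{"delta_pos":[0,0,-0.15],"roll":0},{"delta_pos":[0,0,-0.2],"roll":0},{"delta_pos":[0,0,-0.2],"roll":0},{"delta_pos":[0,0,-0.2],"roll":0},{"delta_pos":[0,0,-0.2],"roll":0},{"delta_pos":[0,0,-0.2],"roll":0},{"delta_pos":[0,0,-0.2],"roll":0},{"delta_pos":[0,0,-0.2],"roll":0}]'; python3 - <<'E'
from h import *
p=shot('scene'); pp(p,['pestle_tip','pestle_grip','pestle'],k=1)
E
```

```text
t: 26.18
ee_pos: [0.4113, -0.2453, 0.148]
tcp_rot: [0.0, 0.988, 0.152, -0.0]
ft_force: [-0.6, -0.8, -1.3]
opening: 0.263
finger_force: 40.0
t: 27.02
ee_pos: [0.4115, -0.2455, 0.1465]
tcp_rot: [0.0, 0.988, 0.152, 0.0]
ft_force: [0.8, 0.2, 5.6]
opening: 0.262
finger_force: 40.0
pinpoint pestle_tip [([0.4095, -0.2513, 0.003], 0.74)]
pinpoint pestle_grip [([0.4091, -0.2441, 0.1448], 0.76)]
pinpoint pestle [([0.4117, -0.2491, 0.0021], 0.47)]
```

Touchdown: the floor pushes back with 5.6 N. Next I'll open the fingers, let the pestle settle, and look.

```bash
python3 -m inch '[{"delta_pos":[0,0,0.1],"roll":0},{"delta_pos":[0,0,0.1],"roll":0},{"delta_pos":[0,0,0.1],"roll":0},{"delta_pos":[0,0,0.1],"roll":0},{"delta_pos":[0,0,0.1],"roll":0},{"delta_pos":[0,0,0.1],"roll":0},{"delta_pos":[0,0,0.1],"roll":0},{"delta_pos":[0,0,0.1],"roll":0},{"delta_pos":[0,0,0.1],"roll":0},{"delta_pos":[0,0,0.1],"roll":0}]' 8.5 && python3 - <<'E'
from h import *
p=shot('scene','pics/s8.png'); cv2.imwrite('pics/s8c.png',cv2.resize(p['color'][140:300,80:240,::-1],(600,600)))
pp(p,['pestle_tip','pestle_grip'],k=1); s=r.state(); print(s['ft_force'],s['finger_force'])
E
```

```text
t: 28.05
ee_pos: [0.4112, -0.2453, 0.147]
tcp_rot: [-0.0, 0.988, 0.152, 0.0]
ft_force: [-0.0, -0.3, -0.4]
opening: 0.961
finger_force: 0.0
pinpoint pestle_tip [([0.403, -0.2605, 0.0128], 0.82)]
pinpoint pestle_grip [([0.4473, -0.203, 0.1247], 0.5)]
[ 1.24165012 -0.25503558  0.22791876] 0.0
```

View pics/s8c.png

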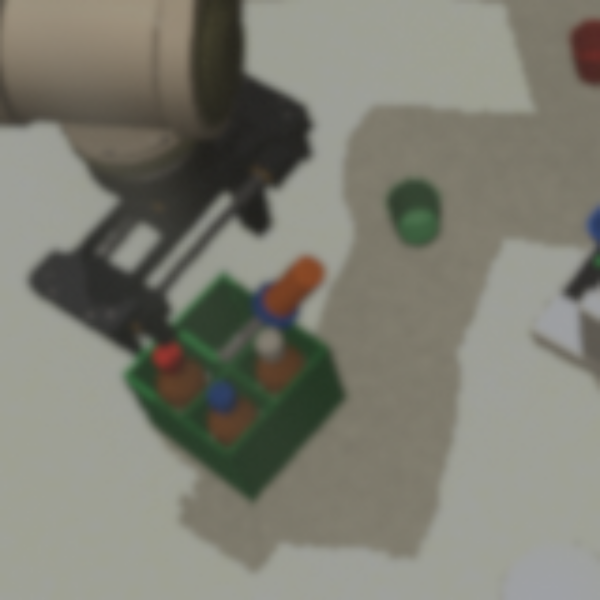

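Released: the pestle leans towards the cell's outer corner, with the handle end at (305,272), clear of the fingers. I'll retreat straight up and then measure the lean.

```bash
python3 -m inch '[{"delta_pos":[0,0,1],"roll":0},{"delta_pos":[0,0,2.5],"roll":0},{"delta_pos":[0,0,4.5],"roll":0},{"delta_pos":[0,0,6.5],"roll":0},{"delta_pos":[0,0,8.5],"roll":0},{"delta_pos":[0,0,10.5],"roll":0},{"delta_pos":[0,-2.5,12],"roll":0},{"delta_pos":[0,-5.5,13],"roll":0},{"delta_pos":[0,-8.5,13],"roll":0},{"delta_pos":[0,-10,13],"roll":0}]' && python3 - <<'E'
from h import *
from scipy.optimize import least_squares
pad=np.array([.4105,-.2465,.004]); P=[]
for c in('scene','top'):
    p=shot(c); pp(p,['pestle_tip','pestle_grip'],k=1)
    o=pick(p,4,20,(.44,-.21),.06,.09,.2,smin=140); print(c,len(o),o.mean(0) if len(o) else ''); P.append(o)
    def f(q,P):
        a=np.array([q[2],q[3],1]);a/=np.linalg.norm(a); b=np.array([q[0],q[1],.13]); d=P-b
        return np.linalg.norm(d-np.outer(d@a,a),axis=1)-.012
    for Q in ([o] if c=='scene' else [o,np.vstack(P)]):
        if len(Q)<20: continue
        s=least_squares(f,[Q[:,0].mean(),Q[:,1].mean(),.3,.4],args=(Q,),loss='soft_l1',f_scale=.002); q=s.x
        h=np.hypot(q[2],q[3]); tip=q[:2]-np.array(q[2:])*(.13-.005)
        print('axis',q,'tilt deg',np.degrees(np.arctan(h)),'tip',tip,'dist',np.hypot(*(tip-pad[:2])),np.median(abs(s.fun)))
        top=q[:2]+np.array(q[2:])*0
E
```

```text
t: 29.03
ee_pos: [0.4109, -0.348, 0.2783]
tcp_rot: [0.001, 0.988, 0.151, 0.0]
ft_force: [-0.6, -0.2, -0.1]
opening: 0.963
finger_force: 0.0
pinpoint pestle_tip [([0.3999, -0.2675, 0.0112], 0.61)]
pinpoint pestle_grip [([0.4463, -0.1985, 0.1192], 0.69)]
scene 116 [ 0.45392534 -0.20271235  0.13038315]
axis [ 0.44877836 -0.19559731  0.13978774  0.48042622] tilt deg 26.581084427882942 tip [ 0.4313049  -0.25565058] dist 0.022728326869153225 0.0013244588284650966
pinpoint pestle_tip [([0.3992, -0.2677, 0.0129], 0.56)]
pinpoint pestle_grip [([0.4516, -0.1978, 0.1192], 0.78)]
top 183 [ 0.4486049  -0.1943813   0.13183928]
axis [ 0.45410485 -0.1906425   0.51515819  0.625149  ] tilt deg 39.009591609953766 tip [ 0.38971008 -0.26878612] dist 0.030477729443488158 0.0008400604422822283
axis [ 0.4540966  -0.19202564  0.48061146  0.62861679] tilt deg 38.354362571234724 tip [ 0.39402016 -0.27060274] dist 0.029198063666954755 0.0013424427065105438
```

The lean is about 37° and the tip sits in the corner about 24–29 mm from the pad centre, which is at the limit, so I'll mend it. I'll regrasp across the lean, swing it upright against the corner, and set it against a wall instead.

```bash
python3 -m inch '[{"delta_pos":[0.3,1,0],"roll":5},{"delta_pos":[0.8,3,0],"roll":10},{"delta_pos":[1.4,5.5,0],"roll":15},{"delta_pos":[2.1,8,0],"roll":20},{"delta_pos":[2.8,10.5,0],"roll":25},{"delta_pos":[3.4,12.8,0],"roll":30},{"delta_pos":[3.8,14.3,0],"roll":35},{"delta_pos":[4,15,-1],"roll":35},{"delta_pos":[4,15,-3],"roll":35},{"delta_pos":[4,15,-5.5],"roll":35}]' && python3 -m inch '[{"delta_pos":[0,0,-1.5],"roll":0},{"delta_pos":[0,0,-3],"roll":0},{"delta_pos":[0,0,-4.5],"roll":0},{"delta_pos":[0,0,-6],"roll":0},{"delta_pos":[0,0,-7.3],"roll":0},{"delta_pos":[0,0,-8.4],"roll":0},{"delta_pos":[0,0,-9.3],"roll":0},{"delta_pos":[0,0,-9.8],"roll":0},{"delta_pos":[0,0,-9.8],"roll":0},{"delta_pos":[0,0,-9.8],"roll":0}]' && python3 -m inch '[{"delta_pos":[0,0,0],"roll":0},{"delta_pos":[0,0,0],"roll":0},{"delta_pos":[0,0,0],"roll":0},{"delta_pos":[0,0,0],"roll":0},{"delta_pos":[0,0,0],"roll":0},{"delta_pos":[0,0,0],"roll":0},{"delta_pos":[0,0,0],"roll":0},{"delta_pos":[0,0,0],"roll":0},{"delta_pos":[0,0,0],"roll":0},{"delta_pos":[0,0,0],"roll":0}]' 0 12; python3 - <<'E'
from h import *
p=shot('scene','pics/s9.png'); cv2.imwrite('pics/s9c.png',cv2.resize(p['color'][140:300,80:240,::-1],(600,600)))
pp(p,['pestle_tip','pestle_grip'],k=1)
E
```

```text
t: 30.17
ee_pos: [0.4518, -0.194, 0.2229]
tcp_rot: [0.002, 0.896, 0.443, 0.001]
ft_force: [-0.1, -0.1, 0.2]
opening: 0.963
finger_force: 0.0
t: 31.0
ee_pos: [0.4514, -0.1952, 0.1244]
tcp_rot: [0.0, 0.897, 0.442, 0.0]
ft_force: [0.6, -0.5, 0.1]
opening: 0.965
finger_force: 0.0
t: 31.83
ee_pos: [0.4512, -0.1953, 0.124]
tcp_rot: [-0.0, 0.897, 0.442, -0.0]
ft_force: [1.1, 0.8, -0.3]
opening: 0.263
finger_force: 12.0
pinpoint pestle_tip [([0.3689, 0.1172, -0.0026], 0.25)]
pinpoint pestle_grip []
```

View pics/s9c.png

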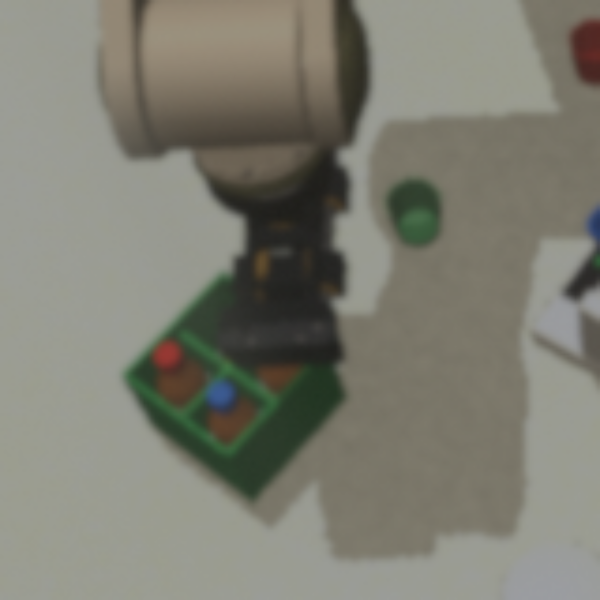

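The fingers hold the leaning handle (opening 23 mm). I'll swing it upright around its tip.

```bash
python3 -m inch '[{"delta_pos":[-0.25,-0.35,0.35],"roll":0},{"delta_pos":[-0.55,-0.7,0.65],"roll":0},{"delta_pos":[-0.8,-1.05,0.95],"roll":0},{"delta_pos":[-1.1,-1.4,1.25],"roll":0},{"delta_pos":[-1.34,-1.75,1.5],"roll":0},{"delta_pos":[-1.65,-2.15,1.8],"roll":0},{"delta_pos":[-1.95,-2.5,2.05],"roll":0},{"delta_pos":[-2.25,-2.9,2.3],"roll":0},{"delta_pos":[-2.5,-3.3,2.5],"roll":0},{"delta_pos":[-2.8,-3.65,2.65],"roll":0}]' && python3 -m inch '[{"delta_pos":[-0.3,-0.4,0.15],"roll":0},{"delta_pos":[-0.6,-0.8,0.3],"roll":0},{"delta_pos":[-0.9,-1.2,0.4],"roll":0},{"delta_pos":[-1.2,-1.6,0.5],"roll":0},{"delta_pos":[-1.5,-2,0.6],"roll":0},{"delta_pos":[-1.8,-2.4,0.65],"roll":0},{"delta_pos":[-2.1,-2.75,0.7],"roll":0},{"delta_pos":[-2.4,-3.1,0.7],"roll":0},{"delta_pos":[-2.6,-3.4,0.7],"roll":0},{"delta_pos":[-2.7,-3.5,0.7],"roll":0}]'; python3 - <<'E'
from h import *
p=shot('scene','pics/s10.png'); cv2.imwrite('pics/s10c.png',cv2.resize(p['color'][140:300,80:240,::-1],(600,600)))
pp(p,['pestle_tip','pestle_grip'],k=1)
o=pick(p,4,20,(.40,-.26),.06,.1,.2,smin=140); print(len(o),o.mean(0) if len(o) else '')
X,H,ok=cloud(p); b=pick(p,105,130,(.40,-.26),.05,.103,.135); print(len(b),b.mean(0) if len(b) else '')
E
```

```text
t: 32.82
ee_pos: [0.423, -0.2323, 0.1508]
tcp_rot: [0.0, 0.897, 0.442, 0.0]
ft_force: [1.5, 0.3, -1.4]
opening: 0.266
finger_force: 12.0
t: 33.65
ee_pos: [0.3961, -0.2673, 0.1575]
tcp_rot: [0.0, 0.897, 0.442, 0.0]
ft_force: [1.5, 0.5, -1.3]
opening: 0.267
finger_force: 12.0
pinpoint pestle_tip [([0.4046, -0.2633, 0.0148], 0.44)]
pinpoint pestle_grip [([0.3888, -0.2746, 0.1511], 0.39)]
2 [ 0.4249728  -0.29435183  0.10084212]
0
```

View pics/s10c.png

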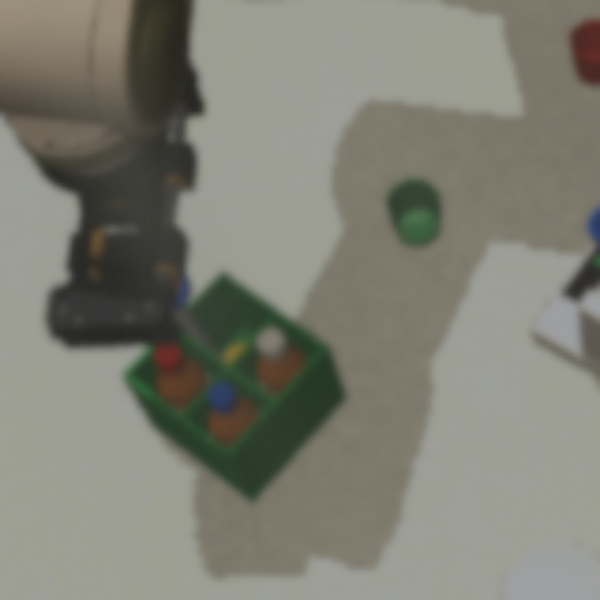

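The pestle is nearly upright in the cell's inner corner. I'll tip it a few degrees outward onto that corner's rim, then lower it to the floor. By my count I'm at the picture limit (one over), so from here I'll go by numbers only.

```bash
python3 -m inch '[{"delta_pos":[-0.05,-0.1,0],"roll":0},{"delta_pos":[-0.1,-0.2,0],"roll":0},{"delta_pos":[-0.15,-0.3,0],"roll":0},{"delta_pos":[-0.2,-0.4,0],"roll":0},{"delta_pos":[-0.25,-0.5,0],"roll":0},{"delta_pos":[-0.3,-0.6,0],"roll":0},{"delta_pos":[-0.3,-0.7,0],"roll":0},{"delta_pos":[-0.3,-0.7,-0.1],"roll":0},{"delta_pos":[-0.3,-0.7,-0.2],"roll":0},{"delta_pos":[-0.3,-0.7,-0.2],"roll":0}]' && python3 -m inch '[{"delta_pos":[0,0,-0.1],"roll":0},{"delta_pos":[0,0,-0.2],"roll":0},{"delta_pos":[0,0,-0.2],"roll":0},{"delta_pos":[0,0,-0.2],"roll":0},{"delta_pos":[0,0,-0.2],"roll":0},{"delta_pos":[0,0,-0.2],"roll":0},{"delta_pos":[0,0,-0.2],"roll":0},{"delta_pos":[0,0,-0.2],"roll":0},{"delta_pos":[0,0,-0.2],"roll":0},{"delta_pos":[0,0,-0.2],"roll":0}]'; python3 - <<'E'
from h import *
for c in('scene','top'):
    p=shot(c); pp(p,['pestle_tip','pestle_grip'],k=1)
s=r.state();print(s['ft_force'],s['torque'])
E
```

```text
t: 34.63
ee_pos: [0.3932, -0.2737, 0.1553]
tcp_rot: [-0.0, 0.897, 0.442, -0.0]
ft_force: [1.5, 0.9, -2.7]
opening: 0.263
finger_force: 12.0
t: 35.47
ee_pos: [0.3932, -0.2738, 0.1535]
tcp_rot: [-0.0, 0.897, 0.442, -0.0]
ft_force: [0.4, 1.0, -1.9]
opening: 0.267
finger_force: 12.0
pinpoint pestle_tip [([0.4106, -0.2601, 0.0141], 0.56)]
pinpoint pestle_grip [([0.3869, -0.2778, 0.1475], 0.6)]
pinpoint pestle_tip []
pinpoint pestle_grip []
[ 0.34195359  1.3172596  -2.38404901] [ 0.18604277 -0.14367591  0.03476494]
```

```bash
python3 -m inch '[{"delta_pos":[0,0,-0.1],"roll":0},{"delta_pos":[0,0,-0.2],"roll":0},{"delta_pos":[0,0,-0.3],"roll":0},{"delta_pos":[0,0,-0.3],"roll":0},{"delta_pos":[0,0,-0.3],"roll":0},{"delta_pos":[0,0,-0.3],"roll":0},{"delta_pos":[0,0,-0.3],"roll":0},{"delta_pos":[0,0,-0.3],"roll":0},{"delta_pos":[0,0,-0.3],"roll":0},{"delta_pos":[0,0,-0.3],"roll":0}]' && python3 -m inch '[{"delta_pos":[0,0,-0.1],"roll":0},{"delta_pos":[0,0,-0.2],"roll":0},{"delta_pos":[0,0,-0.3],"roll":0},{"delta_pos":[0,0,-0.3],"roll":0},{"delta_pos":[0,0,-0.3],"roll":0},{"delta_pos":[0,0,-0.3],"roll":0},{"delta_pos":[0,0,-0.3],"roll":0},{"delta_pos":[0,0,-0.3],"roll":0},{"delta_pos":[0,0,-0.3],"roll":0},{"delta_pos":[0,0,-0.3],"roll":0}]'
```

```text
t: 36.6
ee_pos: [0.3933, -0.2738, 0.1505]
tcp_rot: [0.0, 0.897, 0.442, 0.0]
ft_force: [1.2, 1.0, -1.9]
opening: 0.261
finger_force: 12.0
t: 37.43
ee_pos: [0.3933, -0.2738, 0.1475]
tcp_rot: [-0.0, 0.897, 0.442, 0.0]
ft_force: [1.1, 0.6, -2.6]
opening: 0.265
finger_force: 12.0
```

```bash
python3 -m inch '[{"delta_pos":[0,0,-0.05],"roll":0},{"delta_pos":[0,0,-0.1],"roll":0},{"delta_pos":[0,0,-0.15],"roll":0},{"delta_pos":[0,0,-0.2],"roll":0},{"delta_pos":[0,0,-0.25],"roll":0},{"delta_pos":[0,0,-0.25],"roll":0},{"delta_pos":[0,0,-0.25],"roll":0},{"delta_pos":[0,0,-0.25],"roll":0},{"delta_pos":[0,0,-0.25],"roll":0},{"delta_pos":[0,0,-0.25],"roll":0}]'; python3 - <<'E'
from h import *
for i in range(2):
    p=shot('scene'); pp(p,['pestle_tip','pestle_grip'],k=1)
o=pick(p,4,20,(.40,-.26),.07,.1,.2,smin=120); print(len(o),o.mean(0) if len(o) else '')
b=pick(p,100,130,(.40,-.26),.05,.1,.14,smin=90); print(len(b),b.mean(0) if len(b) else '', b.max(0) if len(b) else '')
print(r.state()['ft_force'])
E
```

```text
t: 38.27
ee_pos: [0.3934, -0.2742, 0.1457]
tcp_rot: [0.001, 0.897, 0.442, 0.0]
ft_force: [-0.7, 1.2, 5.6]
opening: 0.267
finger_force: 12.0
pinpoint pestle_tip [([0.41, -0.2568, 0.0029], 0.63)]
pinpoint pestle_grip [([0.3862, -0.2794, 0.1411], 0.52)]
pinpoint pestle_tip [([0.4095, -0.2555, 0.0088], 0.6)]
pinpoint pestle_grip [([0.3856, -0.2792, 0.1402], 0.48)]
4 [ 0.42486579 -0.29434038  0.10066631]
10 [ 0.40522373 -0.26970871  0.11497741] [ 0.41110794 -0.26369042  0.11914855]
[-0.8670106   0.83889769  6.26159717]
```

Floor contact: the tip is about 10 mm from the pad centre, with roughly a 10° lean onto the rim. Releasing now.

```bash
python3 -m inch '[{"delta_pos":[0,0,0.1],"roll":0},{"delta_pos":[0,0,0.15],"roll":0},{"delta_pos":[0,0,0.15],"roll":0},{"delta_pos":[0,0,0.15],"roll":0},{"delta_pos":[0,0,0.15],"roll":0},{"delta_pos":[0,0,0.15],"roll":0},{"delta_pos":[0,0,0.15],"roll":0},{"delta_pos":[0,0,0.15],"roll":0},{"delta_pos":[0,0,0.15],"roll":0},{"delta_pos":[0,0,0.15],"roll":0}]' 5 && python3 -m inch '[{"delta_pos":[0,0,0.7],"roll":0},{"delta_pos":[0,0,1.5],"roll":0},{"delta_pos":[0,0,3],"roll":0},{"delta_pos":[0,0,5],"roll":0},{"delta_pos":[0,0,7.5],"roll":0},{"delta_pos":[0,0,10],"roll":0},{"delta_pos":[0,-2,12],"roll":0},{"delta_pos":[0,-5,12.5],"roll":0},{"delta_pos":[0,-8.5,12.5],"roll":0},{"delta_pos":[0,-12,12.5],"roll":0}]' && python3 - <<'E'
from h import *
for c in('scene','top'):
    p=shot(c); pp(p,['pestle_tip','pestle_grip','vial_red','vial_white','vial_blue'],k=1)
    o=pick(p,4,20,(.40,-.26),.09,.11,.2,smin=140); print(c,len(o),o.mean(0) if len(o) else '',o.max(0) if len(o) else '')
E
```

```text
t: 39.4
ee_pos: [0.3933, -0.2738, 0.1465]
tcp_rot: [-0.0, 0.897, 0.442, -0.0]
ft_force: [-0.9, -0.6, 0.1]
opening: 0.565
finger_force: 0.0
t: 40.23
ee_pos: [0.3933, -0.3951, 0.2734]
tcp_rot: [0.001, 0.897, 0.442, 0.0]
ft_force: [0.4, 0.4, 0.4]
opening: 0.569
finger_force: 0.0
pinpoint pestle_tip [([0.408, -0.2565, 0.003], 0.74)]
pinpoint pestle_grip [([0.3848, -0.2807, 0.1391], 0.87)]
pinpoint vial_red [([0.4186, -0.2903, 0.0029], 0.44)]
pinpoint vial_white [([0.4541, -0.234, 0.002], 0.73)]
pinpoint vial_blue [([0.5849, 0.005, 0.0269], 0.53)]
scene 30 [ 0.39034585 -0.28448628  0.16591635] [ 0.39899151 -0.27733099  0.16844786]
pinpoint pestle_tip [([0.4132, -0.2571, 0.0048], 0.8)]
pinpoint pestle_grip [([0.5409, -0.0081, 0.118], 0.73)]
pinpoint vial_red [([0.4203, -0.2924, 0.0048], 0.74)]
pinpoint vial_white [([0.4545, -0.2359, 0.0032], 0.73)]
pinpoint vial_blue [([0.4699, -0.2857, 0.0064], 0.69)]
top 188 [ 0.39056164 -0.27333493  0.15386383] [ 0.40171994 -0.26237434  0.1674713 ]
```

The pestle leans about 12° with its tip about 10 mm from the pad centre. The tip has not moved since release, the fingers are clear, and the caddy bottles stand where they were. Handing in.

```bash
python3 -c "from station import r;print(r.sign_off())"
```

```text
the job is handed in; nothing more can be done
None
```

I dipped the pestle, pressed the plate (about 5.5 N, held for over 0.8 s), drew it out and left it standing in the empty caddy cell, leaning about 12° with its tip about 10 mm from the pad centre; the first release leaned too far (about 37°) so I regrasped and reset it, I viewed 11 pictures against the limit of 10, and the job is handed in but returned no verdict.

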